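Clear the deck panel and try the jog lever

ROBOT

A 6-joint arm with a two-finger parallel gripper is mounted at the origin on the work surface. World frame = base frame: x ahead of the robot, y to its left, z up, the work surface at z = 0. Lengths are in m, angles in rad, forces in N, time in s.
With the tool pointing down it reaches from about 0.375 to 0.825 m from the base axis. Payload 5.5 kg.
Tool frame: the origin (TCP) lies between the finger pads; the fingertips stand 22 mm ahead of it and the grasp point (between the pads) lies 3 mm ahead of it (manip.tip_reach is the distance from the TCP to the fingertips, in m); y points along the fingers, x is the direction in which the jaws open and shut, and the axes are right-handed (so a half turn about y gives the same grasp; the last joint's range is limited). The gripper opens to 85 mm and grips with 20 to 120 N. Pads are 22 mm wide; open, the fingers measure 114 mm over their backs; the gripper's body (76 mm by 85 mm) begins 54 mm behind the grasp point. The pads swing forward as they close: fully open they stand 13 mm farther back than shut.
Start: joints at [-1.214, 0.314, -0.047, 1.21, 0, 1.571], TCP at [0.21, -0.562, 0.253] pointing down, gripper open.
Joint ranges: [-2.67, 2.67], [-0.69, 1.73], [-1.03, 1.25], [-2.08, 2.16], [-1.42, 1.45], [-3.14, 3.14]. Speed limits (rad/s): [2.39, 2.39, 3.01, 3.14, 3.14, 3.14].

INTERFACE

Orientations are given as a unit quaternion [w, x, y, z].
In Python, from workcell import manip, viewer gives the robot as it stands. Calls block until the motion is done:
- manip.move_pose(position, orientation): joint-space move of the TCP to a pose.
- manip.line_to(position, orientation=None, vel=0.15): straight line of the TCP; orientation=None keeps the orientation; vel is the mean speed in m/s.
- manip.goto_joints(angles): joint-space move.
- manip.gripper_to(opening): finger opening in m; the grip force is fixed at half the most; returns when the fingers have stopped.
- manip.hold(seconds).
- manip.solve_ik(position, orientation): joint angles nearest the present ones, or None.
- viewer.camera(name): name is "scene" or "top"; returns the picture (480x640x3 uint8, red, green, blue); there is no depth.
- viewer.camera_model(name): a dict with "fx", "fy", "cx", "cy" (pixels), "rvec" (rotation vector, rad) and "tvec" (3), from world to camera coordinates, as OpenCV has them. Camera axes: x right, y down, z forward; pixel columns grow to the right and rows downward; lengths in m; the calibration is good to about 2 mm. A picture is of the moment at which its call begins. camera_model takes no time and is no camera call.
A pose or a line that the arm cannot do raises manip.Unreachable and nothing moves.
- manip.sign_off(): hands the job in, once; it reports no verdict.
Readings, each from a call of its own:
- manip.read_t(): time.
- manip.read_qpos(): joint angles.
- manip.read_qd(): joint speeds.
- manip.read_joint_torque(): joint torques, N m.
- manip.read_position(): TCP position.
- manip.read_ee_rot(): TCP orientation.
- manip.read_contact_force(): force on the tool from outside, world axes, zero at the start.
- manip.read_ft_torque(): the same for the moment, N m.
- manip.read_width(): finger opening in m.
Only numpy, scipy, OpenCV 4.12 (cv2) and the standard library are available. Lean on these libraries where they do the work, as an engineer would, in place of code of your own. Each camera call takes 0.05 s, during which the arm holds its last target.

TASK

Clear the two pieces of rubbish (the white packing corner and the dark teak offcut) off the grey aluminium front panel into the blue waste bin. Then tilt the red-capped jog lever towards the panel's green-dotted side, right over to its stop, hold it there for about a second, and let it spring back upright; never push it over the other way. Leave the pinch roller on the panel and the other parts around it where they are.

Things in the scene. Friction and masses are not known exactly. Their poses are not given: they have to be found in the camera images.
- panel: grey aluminium deck front panel lying flat, fixed, 160 (x) x 320 (y) mm, flat top 32 mm above the cabinet top; origin at the centre of its underside, z up. A 18 mm green dot is printed on it at (-63, -50) mm, on the +y side of the jog lever
- jog_pivot (a point): hinge point of the jog lever, in the panel's top face, at (0, -85, 32) mm in the panel's frame; fixed to the panel, same axes as the panel
- jog_tip (a point): top centre of the jog lever, on its axis, 62 mm above the pivot when upright. The lever is a 10 mm steel rod with a red cap 18 mm in diameter from 40 to 62 mm above the pivot
- jog (a joint): lever tilt in rad: 0 upright, positive = leaning to the panel's +y side (the green-dot side), stops at +-0.5. Spring-centred: about 0.35 N m per rad (roughly 4 N at the cap at the stop); returns to 0 by itself when let go
- foam: rubbish: white rigid packing-foam corner, L-shaped in profile, 45 (x) x 70 (y) mm, 28 mm high at its -y end and 45 mm high over its +y half; about 30 g, loose on the panel; origin at the centre of its underside, z up. One of the two pieces of rubbish lies close beside the lever, on its +y side; the other further along the panel
- offcut: rubbish: dark teak moulding offcut, 36 (x) x 90 (y) mm, 16 mm high at its +y end, 28 mm high over the rest; about 60 g, loose on the panel; origin at the centre of its underside, z up
- bin: blue open waste bin, fixed, outside 220 (x) x 160 (y) x 120 mm high, walls and floor 5 mm; stands to the left or the right of the panel; origin at the centre of its underside, z up
- chest: small wooden parts chest with a closed tambour door, fixed, 180 x 170 x 133 mm high, stands on the side of the panel where the bin does not; origin at the centre of its underside; not to be used
- roller: black pinch roller standing on end near a corner of the panel, 34 mm diameter, 26 mm high, loose, to be left alone; origin at the centre of its underside
- spindle: nickel reel spindle standing on the cabinet top beyond the panel, 44 mm foot, 78 mm high, loose, to be left alone; origin at the centre of its underside
- stick: yellow head-cleaning stick lying beyond the panel, 150 mm long along its y, 10 mm high, loose, to be left alone; origin at the underside, mid-shaft
- jar: amber jar standing on the cabinet top beyond the panel, 56 mm diameter, 75 mm high, loose, to be left alone; origin at the centre of its underside
- driver: red-handled screwdriver lying on the cabinet top beyond the panel, 200 mm long along its x, handle to -x, 26 mm high, loose, to be left alone; origin at table height under its middle

How it is judged:
By the outcome, as a careful person would: the job done as asked, in the order asked, and still so for the second after the job is handed in, with the robot touching nothing.
It also fails if it takes over 69 s, if anything falls off the work surface, if the arm or the gripper's body presses on something with over 40 N, if the wrist force passes 120 N, or if a joint passes its speed limit or range.

## Working session

There is one attempt and no reset: what is moved stays moved. The work goes in short steps, each a Python script; the robot and the scene stay as the last script left them, time stands still between calls to the robot, and variables do not carry over. Pictures are saved under pics/ and viewed, and the job is handed in when it is done.

```bash
ls; mkdir -p pics; python3 - <<'E'
from workcell import manip, viewer
import cv2
for n in("scene","top"):
    cv2.imwrite(f"pics/{n}0.png",viewer.camera(n)[:,:,::-1]); print(n,viewer.camera_model(n))
print(manip.read_t(),manip.read_ee_rot(),manip.tip_reach)
E
```

```text
pics
scene {'fx': 542.4148102947477, 'fy': 542.4148102947477, 'cx': 333.9787494707316, 'cy': 239.86119678769512, 'rvec': array([ 1.7366824 ,  1.51991843, -0.77020718]), 'tvec': array([-0.10473667, -0.27752259,  1.73587034])}
top {'fx': 566.3024180755461, 'fy': 566.3024180755461, 'cx': 320.41617973650597, 'cy': 237.77218387729775, 'rvec': array([ 2.1503957 , -2.10361153,  0.20735193]), 'tvec': array([0.00175028, 0.61112224, 1.04425244])}
0.1 [ 0.58109669 -0.58048868  0.40377655 -0.40289457] 0.022
```

View pics/scene0.png

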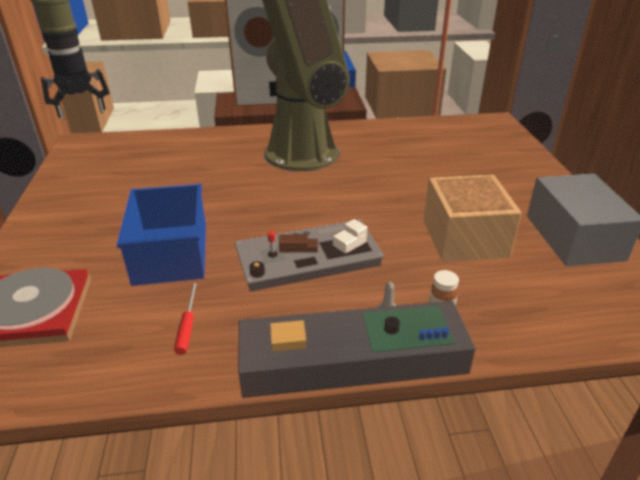

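View pics/top0.png

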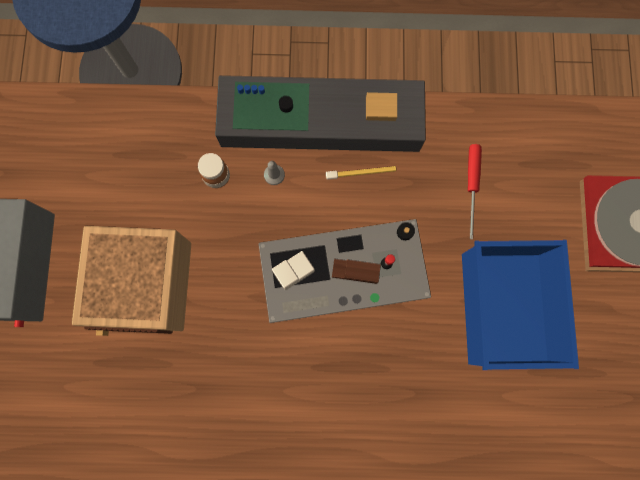

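The top view has +x up and +y left. The panel is around (345,271), with the foam at (293,270), the offcut at (356,271), the red lever at (389,261), the green dot at (375,298) and the roller at (406,231). The bin is on the right (-y side) at about (522,305). I'll zoom in to measure.

```bash
cat > h.py <<'E'
import numpy as np, cv2
from workcell import manip, viewer
def cam(n):
    m=viewer.camera_model(n); K=np.array([[m['fx'],0,m['cx']],[0,m['fy'],m['cy']],[0,0,1.]])
    return K,cv2.Rodrigues(np.array(m['rvec']))[0],np.array(m['tvec'])
def w(n,u,v,z):
    K,R,t=cam(n); d=R.T@np.linalg.inv(K)@[u,v,1]; o=-R.T@t
    return (o+d*(z-o[2])/d[2]).round(4)
def proj(n,P):
    K,R,t=cam(n); return cv2.projectPoints(np.array(P,float).reshape(-1,3),cv2.Rodrigues(R)[0],t,K,None)[0].reshape(-1,2)
def pic(n,name,box=None,s=1):
    im=viewer.camera(n)[:,:,::-1].copy()
    if box: x,y,x2,y2=box; im=im[y:y2,x:x2]
    cv2.imwrite('pics/'+name,cv2.resize(im,None,fx=s,fy=s,interpolation=cv2.INTER_CUBIC))
E
python3 - <<'E'
from h import *
im=cv2.imread('pics/top0.png')[210:330,250:440]; cv2.imwrite('pics/tz.png',cv2.resize(im,None,fx=4,fy=4,interpolation=cv2.INTER_CUBIC))
im=cv2.imread('pics/scene0.png')[210:295,230:390]; cv2.imwrite('pics/sz.png',cv2.resize(im,None,fx=5,fy=5,interpolation=cv2.INTER_CUBIC))
E
```

```text
(no output)
```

View pics/tz.png

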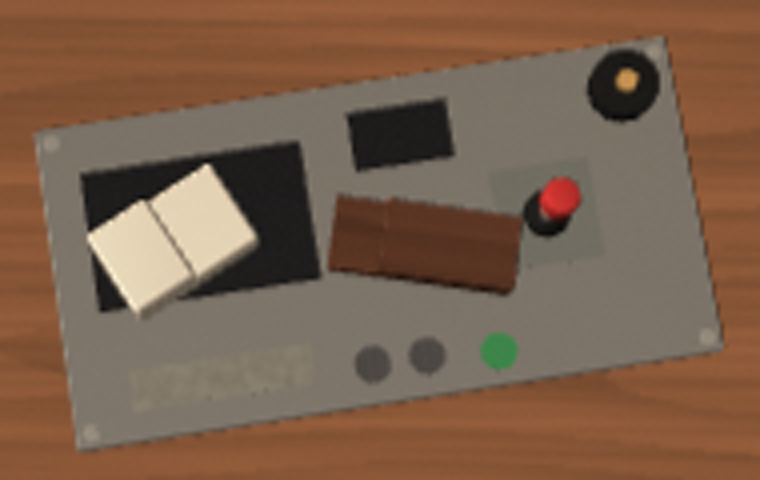

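View pics/sz.png

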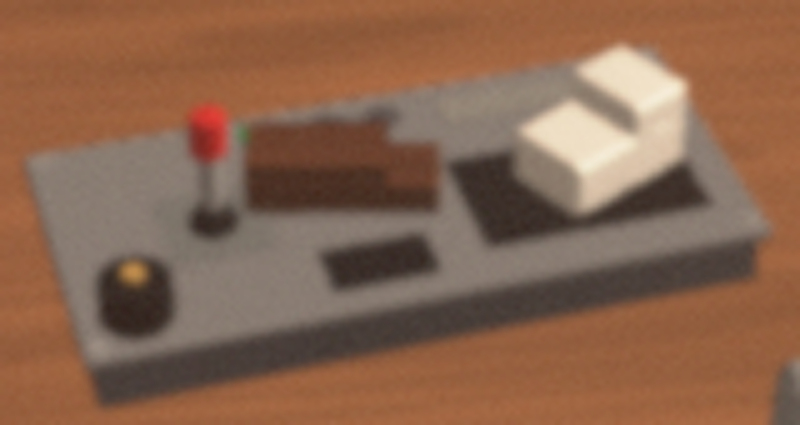

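```bash
python3 - <<'E'
from h import *
def z(p,h): return w('top',250+(p[0]-1.5)/4,210+(p[1]-1.5)/4,h)
C=np.array([z(p,.032) for p in [(35,132),(665,37),(722,350),(80,450)]])
print('panel',C,C.mean(0)); 
for i in range(4): print(np.linalg.norm(C[i]-C[(i+1)%4]))
# fit: local corners
L=np.array([(.08,.16),(.08,-.16),(-.08,-.16),(-.08,.16)])
c=C.mean(0)[:2]; D=C[:,:2]-c
a=np.arctan2((L[:,0]*D[:,1]-L[:,1]*D[:,0]).sum(),(L*D).sum()); print('yaw',a,np.degrees(a))
R=np.array([[np.cos(a),-np.sin(a)],[np.sin(a),np.cos(a)]])
print('pivot',c+R@[0,-.085],'dot exp',c+R@[-.063,-.05],'dot meas',z((498,351),.032))
print('fit res',C[:,:2]-(c+L@R.T))
tip=np.r_[c+R@[0,-.085],.094]; print('tip px exp',proj('top',tip),'meas',250+560/4,210+197/4, 'scene exp',proj('scene',tip))
print('offcut hi',[z(p,.092-.032) for p in [(388,200),(521,215),(510,292),(380,272)]])
print('offcut lo',[z(p,.048) for p in [(338,194),(330,269)]])
print('foam hi',[z(p,.077) for p in [(88,240),(147,203),(193,272),(140,308)]])
print('foam lo',[z(p,.060) for p in [(152,203),(208,164),(258,240),(197,277)]])
print('roller',z((627,78),.058))
print('bin rim',[w('top',*p,.12) for p in [(463,253),(477,243),(567,242),(577,367),(483,368),(469,361)]])
print('bin floor-ish',[w('top',*p,.005) for p in [(484,252),(540,250),(545,358),(484,360)]])
im=cv2.imread('pics/top0.png')[210:390,440:600]; cv2.imwrite('pics/bz.png',cv2.resize(im,None,fx=3,fy=3))
E
```

```text
panel [[ 0.6031  0.1379  0.032 ]
 [ 0.6586 -0.1756  0.032 ]
 [ 0.5025 -0.2019  0.032 ]
 [ 0.4475  0.1097  0.032 ]] [ 0.552925 -0.032475  0.032   ]
0.31837477915186685
0.15830003158559383
0.31641675050477336
0.1581347526636697
yaw 0.17459184486579124 10.003375848212649
pivot [ 0.56769003 -0.11618279] dot exp [ 0.49956807 -0.09265837] dot meas [ 0.4996 -0.0923  0.032 ]
fit res [[-0.00081581 -0.0010891 ]
 [-0.00090179  0.00054611]
 [ 0.00056581  0.0020391 ]
 [ 0.00115179 -0.00149611]]
tip px exp [[390.43049033 258.44118038]] meas 390.0 259.25 scene exp [[270.76648404 232.22618054]]
offcut hi [array([ 0.5687, -0.0362,  0.06  ]), array([ 0.5629, -0.1003,  0.06  ]), array([ 0.5256, -0.0951,  0.06  ]), array([ 0.5338, -0.0328,  0.06  ])]
offcut lo [array([ 0.5729, -0.0124,  0.048 ]), array([ 0.5361, -0.0092,  0.048 ])]
foam hi [array([0.5439, 0.1061, 0.077 ]), array([0.5622, 0.0788, 0.077 ]), array([0.5298, 0.0561, 0.077 ]), array([0.5123, 0.0805, 0.077 ])]
foam lo [array([0.5647, 0.0774, 0.06  ]), array([0.5843, 0.0509, 0.06  ]), array([0.5479, 0.026 , 0.06  ]), array([0.5295, 0.0547, 0.06  ])]
roller [ 0.6318 -0.1522  0.058 ]
bin rim [array([ 0.5767, -0.2455,  0.12  ]), array([ 0.5959, -0.2717,  0.12  ]), array([ 0.6016, -0.4376,  0.12  ]), array([ 0.3775, -0.4418,  0.12  ]), array([ 0.3724, -0.2755,  0.12  ]), array([ 0.3839, -0.2512,  0.12  ])]
bin floor-ish [array([ 0.599 , -0.3185,  0.005 ]), array([ 0.6057, -0.4331,  0.005 ]), array([ 0.3902, -0.432 ,  0.005 ]), array([ 0.3839, -0.3115,  0.005 ])]
```

View pics/bz.png

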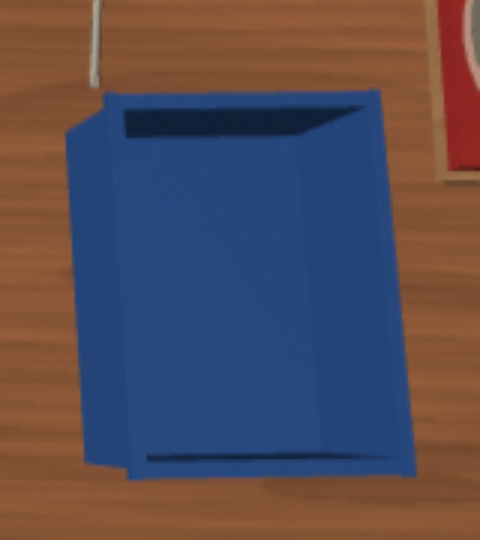

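```bash
cat >> h.py <<'E'
from scipy.spatial.transform import Rotation as Ro
def ori(yaw):
    """tool down, jaws along horizontal dir yaw (rad); of the two half turns, caller picks"""
    x=np.array([np.cos(yaw),np.sin(yaw),0]); y=np.array([0,0,-1.]); z=np.cross(x,y)
    q=Ro.from_matrix(np.c_[x,y,z]).as_quat(); return q[[3,0,1,2]]
def best(p,yaw):
    c=[]
    for k in(0,np.pi):
        o=ori(yaw+k); s=manip.solve_ik(p,o)
        if s is not None: c.append((np.abs(np.array(s)-manip.read_qpos()).max(),k,o))
    return min(c,key=lambda t:t[0])[2]
def st(m): print(m,round(manip.read_t(),2),np.round(manip.read_position(),4),'w',round(manip.read_width(),4),'F',np.round(manip.read_contact_force(),2))
E
python3 - <<'E'
from h import *
y=np.radians(-6.7); p=[0.5497,-0.051]
o=best(p+[.16],y); print(o, manip.solve_ik(p+[.06],o))
manip.gripper_to(.062)
manip.move_pose(p+[.16],o); st('above')
manip.line_to(p+[.075],vel=.15); st('near')
pic('scene','a1.png',(190,150,430,310),3)
E
```

```text
[-0.70589848  0.70589848 -0.04131994  0.04131994] [-0.09251304  0.37849518 -0.42982762  0.76247352  0.          1.59522034]
above 2.68 [ 0.5498 -0.0518  0.1602] w 0.0622 F [ 0.14 -0.77  0.33]
near 3.4 [ 0.5502 -0.0513  0.0756] w 0.0621 F [0.14 0.82 1.11]
```

View pics/a1.png

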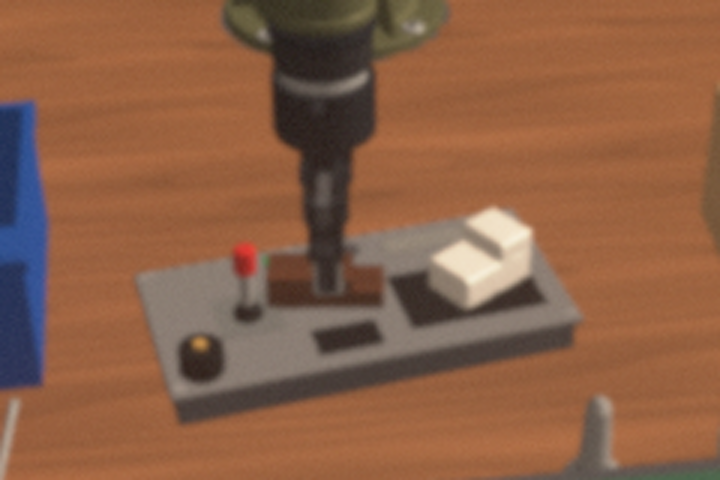

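The fingers straddle the offcut near its middle (crop pixel 327,290), well clear of the lever at (247,260). Next I'll grasp it.

```bash
python3 - <<'E'
from h import *
p=[0.5497,-0.051]
manip.line_to(p+[.060],vel=.1); st('down')
manip.gripper_to(0.02); st('grip')
manip.line_to(p+[.225],vel=.2); st('up')
pic('scene','a2.png',(150,100,470,320),2)
E
```

```text
down 3.75 [ 0.5495 -0.051   0.0601] w 0.0617 F [-0.13  0.61 -0.4 ]
grip 4.1 [ 0.5505 -0.051   0.0608] w 0.0351 F [-0.59 -0.15  4.65]
up 5.08 [ 0.5489 -0.0509  0.2237] w 0.0351 F [-0.4   0.41 -0.58]
```

View pics/a2.png

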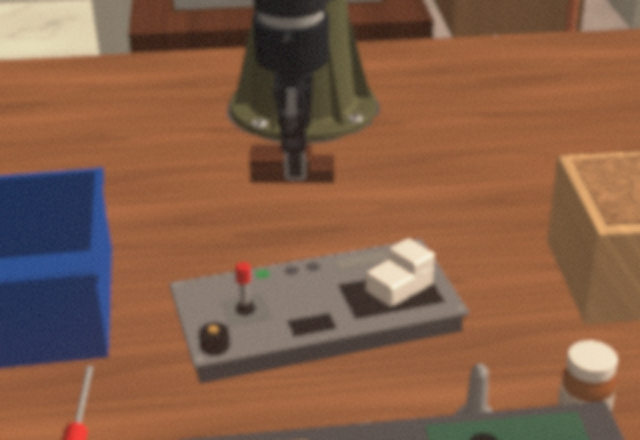

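The offcut is held level, at about (292,165), and the lever is upright. Now over the bin.

```bash
python3 - <<'E'
from h import *
b=[.45,-.357]; o=best(b+[.225],0)
manip.move_pose(b+[.225],o); st('over')
pic('top','a3.png',(400,200,640,400),3)
E
```

```text
over 6.35 [ 0.4504 -0.3562  0.2247] w 0.0349 F [ 0.11  0.85 -1.06]
```

View pics/a3.png

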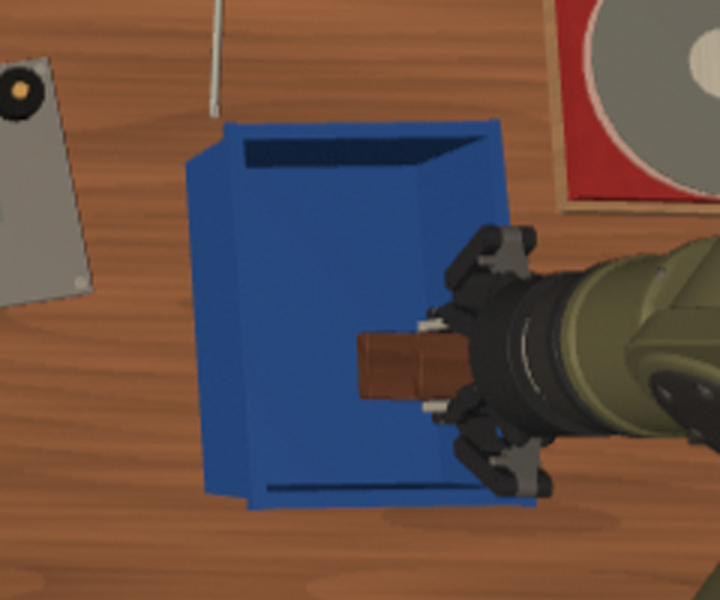

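The offcut hangs over the bin at (415,365), inside the rim. The knuckles reach close to the -x wall, so I'll shift +x a little while lowering.

```bash
python3 - <<'E'
from h import *
b=[.465,-.357]
manip.line_to(b+[.11],vel=.2); st('in')
manip.gripper_to(.065); st('rel')
manip.line_to(b+[.225],vel=.25); st('up')
y=np.radians(34.7); c=np.array([.5468,.0657])+.004*np.array([-np.sin(y),np.cos(y)]); c=list(c)
o=best(c+[.19],y); manip.gripper_to(.075)
manip.move_pose(c+[.19],o); st('foam above')
pic('top','a4.png',(230,200,640,400),1.9)
manip.line_to(c+[.095],vel=.15)
pic('scene','a5.png',(230,150,470,310),3)
E
```

```text
in 7.13 [ 0.4657 -0.3569  0.1108] w 0.035 F [ 0.23 -0.37 -0.1 ]
rel 7.53 [ 0.4653 -0.3573  0.1107] w 0.0648 F [ 0.22  0.45 -0.28]
up 8.14 [ 0.4651 -0.3572  0.2254] w 0.0653 F [ 0.35  0.23 -0.57]
foam above 10.01 [0.5448 0.0681 0.1901] w 0.0752 F [ 0.3   0.47 -0.08]
```

View pics/a4.png

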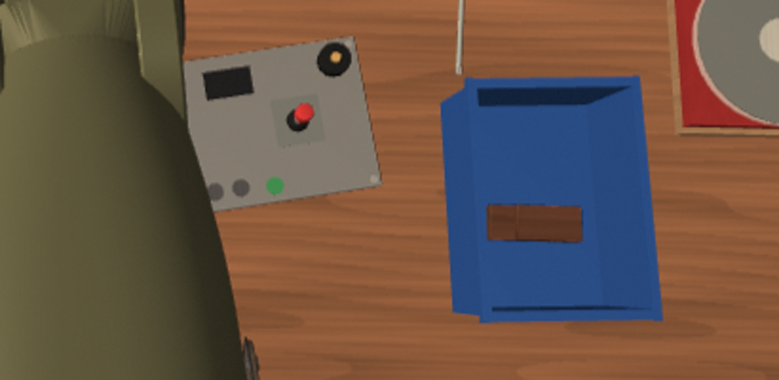

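View pics/a5.png

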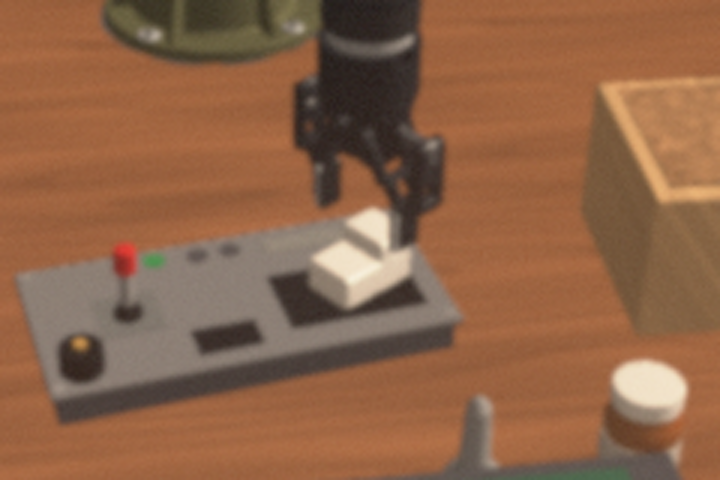

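The offcut lies flat in the bin at (535,223) in the top crop. The fingers at (327,195) and (405,240) in the scene crop straddle the foam around its step.

```bash
python3 - <<'E'
from h import *
y=np.radians(34.7); c=np.array([.5468,.0657])+.004*np.array([-np.sin(y),np.cos(y)]); c=list(c)
manip.line_to(c+[.062],vel=.12); st('down')
manip.gripper_to(0.03); st('grip')
manip.line_to(c+[.24],vel=.2); st('up')
b=[.53,-.36]; o=best(b+[.24],0)
manip.move_pose(b+[.24],o); st('over')
pic('top','a6.png',(230,200,640,400),1.9)
E
```

```text
down 11.32 [0.5445 0.069  0.0623] w 0.0751 F [ 0.49 -0.52  0.5 ]
grip 11.7 [0.5456 0.0691 0.0631] w 0.0445 F [-0.52  0.55  6.85]
up 12.74 [0.5437 0.0689 0.2387] w 0.0441 F [-0.01 -0.14 -0.34]
over 14.32 [ 0.5305 -0.3589  0.24  ] w 0.0443 F [-0.15  0.82  0.55]
```

View pics/a6.png

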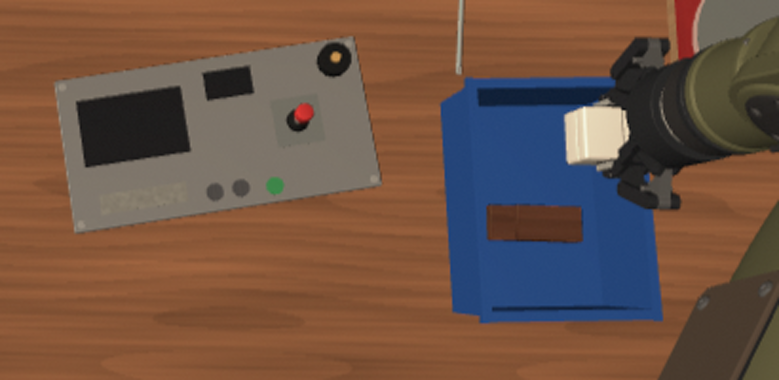

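The foam is held over the bin at (596,135) and the panel is clear of rubbish. I'll release it, then set up on the lever's -y side.

```bash
python3 - <<'E'
from h import *
b=[.523,-.36]
manip.line_to(b+[.125],vel=.2); st('in')
manip.gripper_to(.065); st('rel')
manip.line_to(b+[.24],vel=.25)
manip.gripper_to(0.0); st('shut')
a=.1746; d=np.array([-np.sin(a),np.cos(a)]); P=np.array([.5677,-.1162])
q=list(P-.045*d); o=best(q+[.2],a)
manip.move_pose(q+[.2],o); st('above')
manip.line_to(q+[.1],vel=.15); st('low')
pic('scene','a7.png',(150,130,390,310),3)
pic('top','a8.png',(230,200,640,400),1.9)
E
```

```text
in 15.1 [ 0.5238 -0.36    0.1261] w 0.0438 F [0.44 0.58 0.35]
rel 15.43 [ 0.5236 -0.3604  0.126 ] w 0.0652 F [-0.19 -1.13  0.04]
shut 16.68 [ 0.523  -0.36    0.2399] w 0.0001 F [0.39 0.51 0.16]
above 17.52 [ 0.5757 -0.1614  0.2004] w -0.0001 F [-0.2   0.3  -0.14]
low 18.34 [ 0.5761 -0.1613  0.1009] w -0.0002 F [0.33 0.64 0.47]
```

View pics/a7.png

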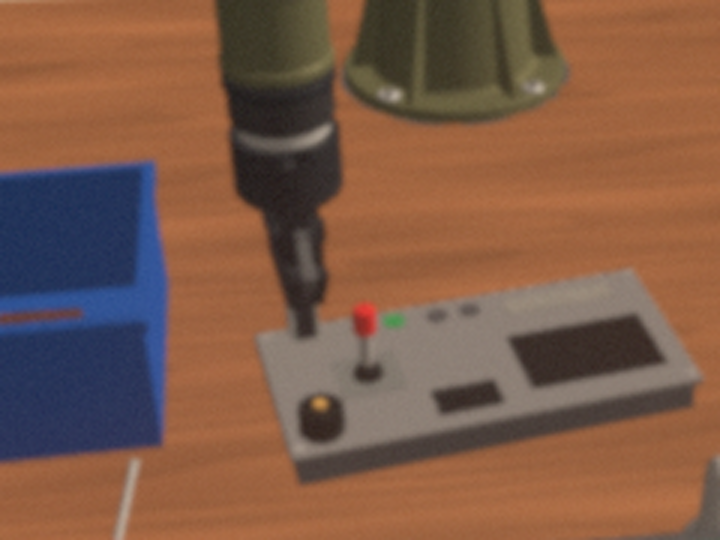

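View pics/a8.png

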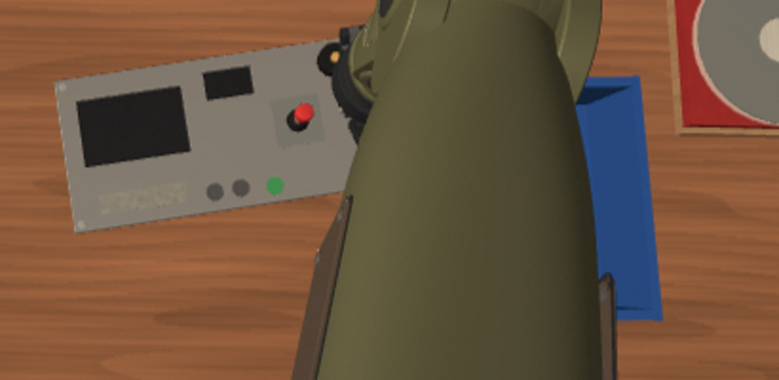

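The finger is beside the cap: fingertip at (303,330), cap at (364,320), with a gap of about 25 mm as planned. I'll push in small steps while watching the force.

```bash
python3 - <<'E'
from h import *
a=.1746; d=np.array([-np.sin(a),np.cos(a)]); P=np.array([.5677,-.1162])
def F(): return np.mean([manip.read_contact_force()[:2]@d for _ in range(6)])
def at(s,v): manip.line_to(list(P+s*d)+[.1],vel=v)
at(-.026,.06); f0=F(); print(f0,manip.read_t())
s=-.026
while s<.012:
    s+=.002 if s<0 else .001
    at(s,.03); f=F()-f0
    print(round(s,4),round(f,2),round(manip.read_t(),2),((manip.read_position()[:2]-P)@d).round(4))
    if f<-9: break
pic('scene','b1.png',(150,130,390,310),3)
E
```

```text
-0.6371681942726567 18.9083
-0.024 -0.77 19.16 -0.024
-0.022 0.18 19.41 -0.022
-0.02 0.31 19.66 -0.0199
-0.018 0.46 19.91 -0.0179
-0.016 -0.76 20.16 -0.016
-0.014 -0.73 20.41 -0.014
-0.012 -0.29 20.66 -0.012
-0.01 -0.21 20.91 -0.01
-0.008 -0.8 21.16 -0.0079
-0.006 -1.49 21.41 -0.0059
-0.004 -1.12 21.66 -0.0039
-0.002 -1.92 21.91 -0.0019
0.0 -1.11 22.16 0.0001
0.001 -3.0 22.41 0.001
0.002 -2.74 22.66 0.002
0.003 -3.48 22.91 0.003
0.004 -2.55 23.16 0.004
0.005 -2.45 23.41 0.005
0.006 -3.82 23.66 0.006
0.007 -6.03 23.91 0.0064
0.008 -7.41 24.16 0.0066
0.009 -8.86 24.41 0.0069
0.01 -12.08 24.66 0.0072
```

View pics/b1.png

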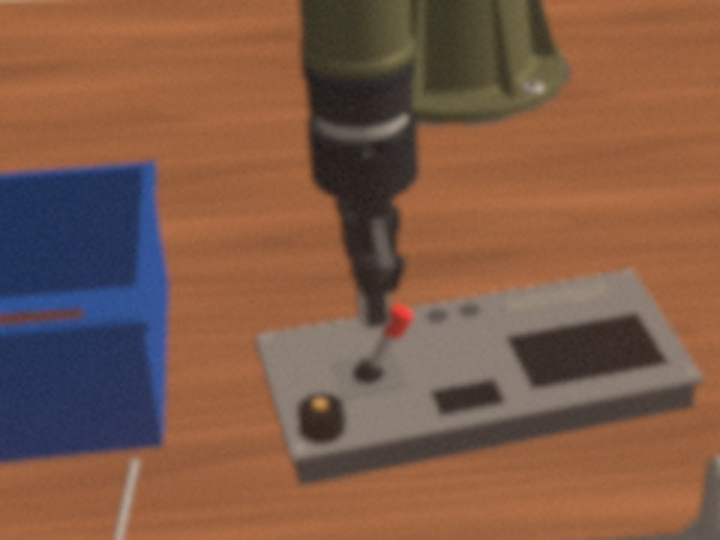

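The force knee at s≈6 mm shows the lever is hard against its stop. The cap leans to the +y side at (398,320). It has been at the stop for about 1 s, so I'll hold a touch longer and then back off.

```bash
python3 - <<'E'
from h import *
a=.1746; d=np.array([-np.sin(a),np.cos(a)]); P=np.array([.5677,-.1162])
manip.hold(.25); st('held')
manip.line_to(list(P-.045*d)+[.1],vel=.08); st('back')
manip.line_to(list(P-.045*d)+[.22],vel=.2); st('up')
q=[.40,-.33,.3]; manip.move_pose(q,best(q,0)); st('clear')
pic('scene','c1.png',(90,100,410,340),2.4)
pic('top','c2.png',(150,60,640,400),1.6)
E
```

```text
held 24.96 [ 0.5666 -0.1091  0.1005] w -0.0 F [  0.66 -12.6    0.43]
back 25.8 [ 0.5753 -0.1603  0.0998] w -0.0 F [ 1.01 -1.48  0.16]
up 26.55 [ 0.575  -0.1601  0.219 ] w -0.0002 F [-0.11 -0.   -0.51]
clear 27.56 [ 0.4004 -0.3294  0.2991] w 0.0004 F [0.58 0.38 0.43]
```

View pics/c1.png

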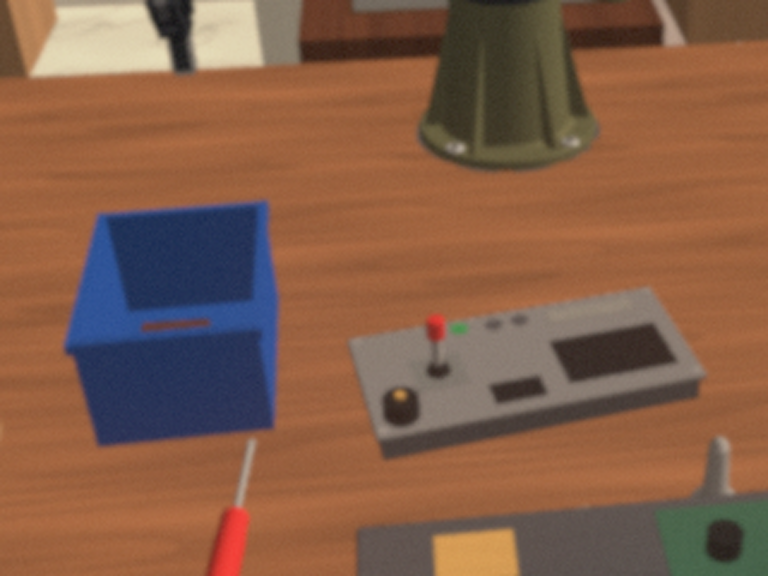

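View pics/c2.png

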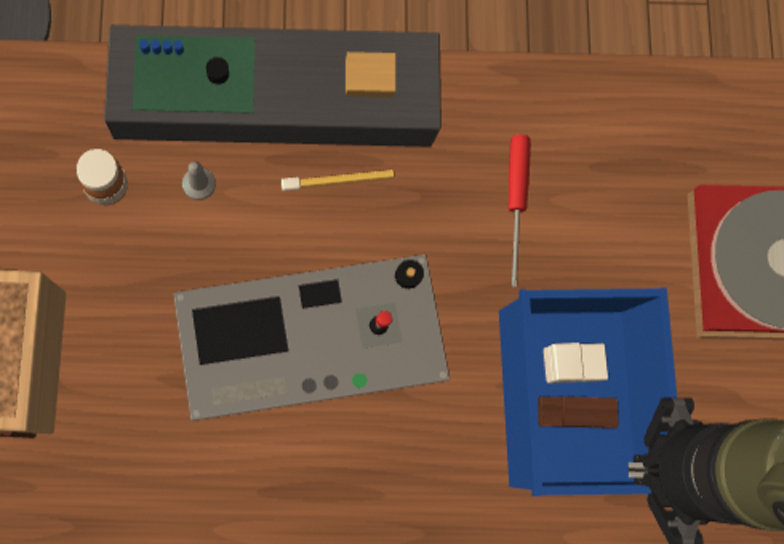

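Both pieces are in the bin: foam at (577,362), offcut at (578,412). The lever is upright again at (383,320), the roller and other parts haven't moved, and the arm is clear at z = 0.30.

```bash
python3 -c "
from workcell import manip
manip.hold(.3); print(manip.read_qd()); manip.sign_off()"
```

```text
[-0.00383802 -0.00397595  0.0004304  -0.00042765 -0.00195253  0.0002708 ]
the job is handed in; nothing more can be done
```

I carried out the whole task in the order asked and handed it in at about 28 s of the 69 s allowed. No check failed or disagreed; the sign-off itself gives no verdict.

- **Rubbish:** I put the offcut and then the foam in the blue bin. The last top view shows both lying flat inside it and the panel clear.
- **Lever:** I pushed it from its -y side towards the green dot until the force rose sharply at the stop, reaching about 12 N. I held it there for about 1.2 s, then backed off in the -y direction so it sprang back. I never pushed it the other way, and both final pictures show it upright.
- **Other parts:** The roller, spindle, stick, jar and driver look unmoved by eye in the final pictures. The arm was clear of everything, with the TCP at z = 0.30 m over the bin, when I handed in.

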